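# Load polished brass plates into the clamshell marking jig

### The job

Load the marking jig: slide the yellow safety catch clear of the red release button, press the button so that the clear lid springs fully open, and lay every loose brass plate flat and square on its own blue pad in the jig. Touch the plates by their edges only, never on the polished faces. Then swing the lid shut until it latches, slide the yellow catch all the way back under the button, and leave the other things on the bench where they are.

Things in the scene. Friction and masses are not known exactly. Their poses are not given: they have to be found in the camera images.
- jig: Fixed grey clamshell jig, base 260 (x) x 400 (y) x 30 mm. Origin: centre of its underside, on the bench; z up. Flat top 30 mm above the bench, no walls (the lid has the skirt), but a low fence (6 mm high, x=52 to 58 mm) behind the pads. Button and catch on the -x side, hinge on the +x side: blocks 56 mm high at x=118, y=+-120 mm. Steel latch 80 mm high at x=-78 to -48, |y|<20 mm.
- bay0 (a point): Centre of the first blue pad (82 x 64 mm, long along the jig's x; flush with the floor) on the jig's floor, 30 mm above the bench, at x=5, y=-120 mm of the jig; axes as the jig's.
- bay1 (a point): Centre of the middle blue pad, x=5, y=0 mm of the jig; else as bay0.
- bay2 (a point): Centre of the third blue pad, x=5, y=+120 mm of the jig; else as bay0.
- button_top (a point): Centre of the top of the round red button (30 mm across, top 62 mm above the bench, at x=-98, y=0 mm of the jig). It is pressed straight down.
- button (a joint): Travel of the red button, 0 up to 0.009 m fully down; sprung (about 1 N at first, 4.6 N fully down). With the catch under it it moves only 1 to 2 mm. Pressed about 5 mm or more (3 N) it draws the latch and the lid springs open by itself within about 1.5 s. It rises when let go.
- catch_knob (a point): Centre of the top of the yellow catch's upright knob (16 x 16 mm, 34 mm tall, from 43 to 77 mm above the bench; at x=-98, y=+75 mm of the jig when locked). The knob stands on a flat yellow bar whose end lies under the red button.
- catch (a joint): Slide of the yellow catch along the jig's +y: 0 locked (bar under the button, so the button is blocked), 0.028 m fully free. About 1.5 N of friction; it stays where it is left. The button is free beyond 0.015.
- lid_hinge (a point): Middle of the lid's hinge line, 62 mm above the bench at x=110 mm of the jig; the hinge line runs along the jig's y. Its axes turn with the lid.
- lid_edge (a point): Middle of the lid's free edge at its outer face, 155 mm from the hinge; shut, it lies at x=-45 mm of the jig, 66 mm above the bench. A small steel keeper bar stands 11 mm further out in the middle.
- lid (a joint): Clear lid, 390 mm wide, 155 mm long, 6 mm panel, 26 mm skirt inside: 0 shut, 1.6 rad open at its stop, just past upright. A spring pushes it open (2 N at its edge). To shut, push its outer face from behind (+x) and follow it down; the last 15 mm need 5 to 8 N at the edge to pass the sprung latch; at -0.02 it is past; latched it rests below 0.02.
- plateA: Brass plate 66 x 48 x 8 mm, 0.17 to 0.25 kg, lying flat on the bench. Origin: centre of its underside; x along the 66 mm, z up. The light polished face (58 x 40 mm) must not be touched; the darker 4 mm border and the edges may. All plates are alike; 2 or 3 of the three are present.
- plateB: Brass plate 66 x 48 x 8 mm, 0.17 to 0.25 kg, lying flat on the bench. Origin: centre of its underside; x along the 66 mm, z up. The light polished face (58 x 40 mm) must not be touched; the darker 4 mm border and the edges may. All plates are alike; 2 or 3 of the three are present.
- plateC: Brass plate 66 x 48 x 8 mm, 0.17 to 0.25 kg, lying flat on the bench. Origin: centre of its underside; x along the 66 mm, z up. The light polished face (58 x 40 mm) must not be touched; the darker 4 mm border and the edges may. All plates are alike; 2 or 3 of the three are present.
- wax: Bystander, orange tin of wax, 38 mm across, 26 mm high, loose on the bench; leave it alone.
- spool: Bystander, black thread spool, 48 mm across, 48 mm high, loose on the bench; leave it alone.
- polish: Bystander, amber polish bottle with a red cap, 48 mm across, 100 mm high, loose on the bench; leave it alone.
- screwdriver: Bystander, screwdriver, 180 mm, loose on the bench; leave it alone.
- brush: Bystander, brush, 190 mm, loose on the bench; leave it alone.
- caliper: Bystander, steel caliper, 160 mm, loose on the bench; leave it alone.
- cup: Bystander, white cup, 64 mm across, 70 mm high, loose on the bench; leave it alone.
Not all that is in view belongs to the job. What is shaped like the plateC but black or turquoise is not meant.

How it is judged:
By the outcome, as a careful person would: the job done as asked, in the order asked, and still so for the second after the job is handed in, with the robot touching nothing.
Of plateA, plateB, plateC only 2 to 3 are there at a start; the rules pass over those that are not, and their reading is None.
At some moment in a run one of plateA, plateB, plateC may be knocked a few centimetres aside while the robot is not near it.
Once in a run the grip may slacken for a moment while it holds something.
It also fails if it takes over 210 s, if anything falls off the work surface, if the arm or the gripper's body presses on something with over 40 N, if the wrist force passes 120 N, or if a joint passes its speed limit or range.

### The arm

A 7-joint arm with a two-finger parallel gripper is mounted at the origin on the work surface. World frame = base frame: x ahead of the robot, y to its left, z up, the work surface at z = 0. Lengths are in m, angles in rad, forces in N, time in s.
With the tool pointing down it reaches from about 0.4 to 0.925 m from the base axis. Payload 4.1 kg.
Tool frame: the origin (TCP) lies on the centre line of the jaws, within the pads' length; the fingertips stand 19 mm ahead of it and the grasp point (between the pads) is the TCP (bot.nose_length is the distance from the TCP to the fingertips, in m); z points along the fingers, y is the direction in which the jaws open and shut (so a half turn about z gives the same grasp; the last joint's range is limited). The gripper opens to 85 mm and grips with 20 to 120 N. Pads are 22 mm wide; open, the fingers measure 114 mm over their backs; the gripper's body (76 mm by 85 mm) begins 54 mm behind the grasp point. The pads swing forward as they close: fully open they stand 13 mm farther back than shut.
Start: joints at [1.224, 0.398, 0.045, 1.537, -0.019, 1.207, -0.051], TCP at [0.159, -0.63, 0.25] pointing down, gripper open.
Joint ranges: [-2.82, 2.82], [-0.49, 2.23], [-1.37, 1.46], [0, 2.46], [-1.36, 4.5], [0.23, 2], [-2.94, 2.94]. Speed limits (rad/s): [2.57, 2.57, 3.14, 3.14, 3.14, 3.14, 3.14].

### API

Orientations are given as a unit quaternion [w, x, y, z].
In Python, from workcell import bot gives the robot as it stands.
- The arm moves only by the tool servo_tool, never from a script. Its argument "steps" is a list of rows, each a list of 3 entries, a list of its own where there are three numbers: the shift along the tool's x, y, z in units of 25 mm (1.0 is 25 mm), then the turn about the tool's z in units of 5 degrees (1.0 is 5 degrees), then the opening in per cent of the stroke, from 0 (shut) to 100 (fully open). In form: [[[x, y, z], roll, jaw], ...]. A call has 1 to 12 rows; each row shifts and turns the pose as measured when the row begins, along the tool's axes as they then stand; what a row does not reach is not made up. A row lasts 1/10 s, in which the tool goes at most 50 mm and 8.59 degrees, less where a joint would pass 70% of its speed; a pose out of reach is approached as far as the arm can. A call is refused whole if a number of a shift passes 1 or a number of a turn 1, either way. A call with a gripper value outside its range is refused whole. The fingers move at their own pace and stop on an object; "force" is the grip in N (left out, the last holds). Time passes only in rows, so rows that do not move let the fingers close. It gives the time, the measured TCP pose, the force and the opening at its end, in the units of the state.
- bot.observe(): the state, without advancing time (a new reading comes with each control period).
- bot.grab_frame(name): name is "side" or "top"; returns (picture, depth): 384x512x3 uint8, red, green, blue; 384x512 float32, m along the optical axis (not along the pixel's ray), 0 where there is no reading.
- bot.get_calibration(name): a dict with "K" (3x3 intrinsics, pixels), "world_to_cam" (4x4, takes a point from world to camera coordinates). Camera axes: x right, y down, z forward; pixel columns grow to the right and rows downward; lengths in m; the calibration is good to about 2 mm. A picture is of the moment at which its call begins. get_calibration takes no time and is no camera call.
- bot.close_job(): hands the job in, once; it reports no verdict.
The state is a dict: "clock": time; "joint_positions": joint angles; "dq": joint speeds; "tau": joint torques, N m; "position": TCP position; "ee_rot": TCP orientation; "contact_force": force on the tool from outside, world axes, zero at the start; "torque": the same for the moment, N m; "grip_width": opening from 0.0 (shut) to 1.0 (fully open).
Only numpy, scipy, OpenCV 4.12 (cv2) and the standard library are available. Lean on these libraries where they do the work, as an engineer would, in place of code of your own. Each camera call takes 0.05 s, during which the arm holds its last target.

## Working session

There is one attempt and no reset: what is moved stays moved. The work goes in short steps, Python scripts to look and compute and a tool call to move; the robot and the scene stay as the last step left them, time stands still between calls to the robot, and variables do not carry over. Pictures are saved under pics/ and viewed, and the job is handed in when it is done.

Besides the shell and the picture viewer there is one more tool, called after "Emit:" as name(argument=value, ...) on one line, values as JSON. servo_tool: Moves the arm, as the interface text tells. Its arguments: {"type":"object","properties":{"steps":{"type":"array","items":{"type":"array"}},"force":{"type":"number"}},"required":["steps"]}

```bash
ls; mkdir -p pics; python3 - <<'E'
from workcell import bot
import cv2,numpy as np
s=bot.observe();print({k:np.round(v,3) for k,v in s.items()})
for n in("top","side"):
    p,d=bot.grab_frame(n);cv2.imwrite(f"pics/{n}0.png",p[:,:,::-1]);np.savez(f"{n}0.npz",p=p,d=d)
    c=bot.get_calibration(n);print(n,c["K"],np.round(c["world_to_cam"],3))
print(bot.nose_length)
E
```

```text
pics
{'clock': np.float64(0.0), 'joint_positions': array([ 1.224,  0.399,  0.045,  1.538, -0.019,  1.207, -0.051]), 'dq': array([-0.   ,  0.001,  0.   , -0.001, -0.   ,  0.   ,  0.001]), 'tau': array([-1.0000e-03, -4.7514e+01,  1.3640e+00, -2.5422e+01,  1.2000e-02,
        9.0000e-03,  0.0000e+00]), 'position': array([ 0.159, -0.63 ,  0.249]), 'ee_rot': array([-0.001,  0.992,  0.124, -0.   ]), 'contact_force': array([ 0.052, -0.464, -0.646]), 'torque': array([0.04 , 0.034, 0.013]), 'grip_width': np.float64(0.998)}
top [[408.75341989   0.         257.26427599]
 [  0.         408.75341989 186.54934163]
 [  0.           0.           1.        ]] [[-0.01  -1.    -0.005 -0.082]
 [-0.982  0.01  -0.187  0.565]
 [ 0.187  0.003 -0.982  1.262]
 [ 0.     0.     0.     1.   ]]
side [[362.35749836   0.         252.26116495]
 [  0.         362.35749836 190.645077  ]
 [  0.           0.           1.        ]] [[ 0.917 -0.398  0.001 -0.531]
 [-0.277 -0.64  -0.717  0.161]
 [ 0.286  0.657 -0.697  0.852]
 [ 0.     0.     0.     1.   ]]
0.019
```

View pics/top0.png

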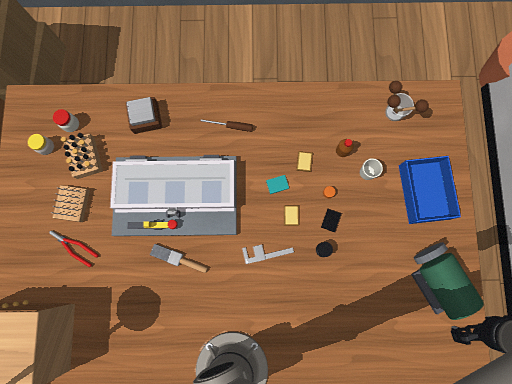

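View pics/side0.png

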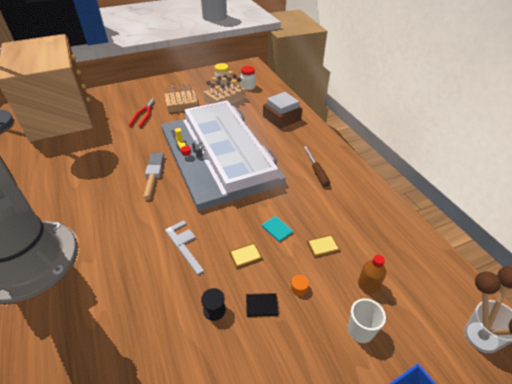

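```bash
cat > h.py <<'E'
import numpy as np,cv2
from workcell import bot
def cal(n):
    c=bot.get_calibration(n);return np.array(c["K"]),np.array(c["world_to_cam"])
def ray(n,uv,z):
    K,T=cal(n);uv=np.atleast_2d(uv).astype(float)
    d=np.c_[uv,np.ones(len(uv))]@np.linalg.inv(K).T@T[:3,:3]
    o=-T[:3,:3].T@T[:3,3]
    return o+d*((z-o[2])/d[:,2])[:,None]
def proj(n,P):
    K,T=cal(n);P=np.atleast_2d(P);q=(P@T[:3,:3].T+T[:3,3])@K.T;return q[:,:2]/q[:,2:]
def mask(p,lo,hi):
    return cv2.inRange(cv2.cvtColor(p,cv2.COLOR_RGB2HSV),lo,hi)
def blobs(m,amin=20):
    cs,_=cv2.findContours(m,cv2.RETR_EXTERNAL,cv2.CHAIN_APPROX_NONE)
    return [c[:,0,:] for c in cs if cv2.contourArea(c)>amin]
def rect(n,c,z):
    P=ray(n,c,z)[:,:2]; (x,y),(w,h),a=cv2.minAreaRect((P*1000).astype(np.float32))
    if w<h: w,h,a=h,w,a+90
    a=(a+90)%180-90
    return np.round([x,y,w,h,a],1)
def crop(n,p,x0,x1,y0,y1,f,name):
    cv2.imwrite(f"pics/{name}.png",cv2.resize(p[y0:y1,x0:x1,::-1],None,fx=f,fy=f,interpolation=cv2.INTER_CUBIC))
E
python3 - <<'E'
from h import *
for n in("top","side"):
    p=np.load(n+"0.npz")["p"]
    for nm,lo,hi in(("yellow",(18,60,120),(35,255,255)),("red",(0,180,110),(6,255,255)),("blue",(95,20,150),(125,90,255))):
        for c in blobs(mask(p,lo,hi)):
            print(n,nm,np.round(c.mean(0)),cv2.contourArea(c),"z8",rect(n,c,.008),"z70",rect(n,c,.07),"z30",rect(n,c,.03))
p=np.load("top0.npz")["p"];crop("top",p,100,250,130,270,5,"jig0");crop("top",p,240,390,130,250,5,"pl0")
p=np.load("side0.npz")["p"];crop("s",p,150,300,90,220,5,"jigs0")
E
```

```text
top yellow [154. 224.] 110.0 z8 [451.4 249.1  79.7  19.7  89.4] z70 [445.3 233.3  76.   18.8  89.4] z30 [449.3 243.5  78.4  19.4  89.4]
top yellow [291. 215.] 222.0 z8 [ 476.6 -195.7   59.9   42.9   -1.3] z70 [ 469.3 -190.9   57.1   40.9   -1.3] z30 [ 474.  -194.    58.9   42.2   -1.3]
top yellow [304. 161.] 208.5 z8 [ 659.2 -245.6   61.6   45.    -6.2] z70 [ 643.4 -238.5   58.8   43.    -6.2] z30 [ 653.6 -243.1   60.6   44.3   -6.2]
top yellow [ 35. 141.] 188.0 z8 [739.2 667.7  54.8  53.8  46.4] z70 [719.7 632.5  52.2  51.3  46.4] z30 [732.2 655.2  53.9  52.9  46.4]
top red [ 75. 255.] 76.0 z8 [355.  506.3 128.5  16.2  52.3] z70 [353.3 478.6 122.6  15.4  52.3] z30 [354.4 496.4 126.4  15.9  52.3]
top red [ 80. 246.] 77.0 z8 [383.6 489.6 122.8  16.7  62.6] z70 [380.6 462.6 117.1  15.9  62.6] z30 [382.6 480.  120.7  16.4  62.6]
top red [172. 224.] 47.5 z8 [450.9 193.4  26.5  26.2  89.4] z70 [444.8 180.2  25.3  25.   89.4] z30 [448.7 188.7  26.1  25.8  89.4]
top red [348. 142.] 34.0 z8 [ 721.9 -395.4   25.2   23.8   -2.8] z70 [ 703.2 -381.3   24.1   22.7   -2.8] z30 [ 715.3 -390.3   24.
[... 1650 characters left out ...]
.9 469.3 126.5  18.8  54.1]
side red [247.  70.] 81.0 z8 [848.9 673.2  73.8  55.4  66.7] z70 [799.3 554.7  67.3  50.5  66.7] z30 [831.3 631.1  71.5  53.7  66.7]
side blue [236. 170.] 241.0 z8 [566.6  94.7  65.2  54.7   0.6] z70 [542.   27.3  59.5  49.9   0.6] z30 [557.9  70.8  63.2  53.    0.6]
side blue [222. 147.] 235.5 z8 [566.5 213.2  66.2  65.3  89.9] z70 [541.9 135.4  60.4  59.6  89.9] z30 [557.7 185.6  64.1  63.3  89.9]
side blue [209. 127.] 186.5 z8 [566.3 337.2  66.2  65.1 -89.3] z70 [541.7 248.4  60.3  59.4 -89.3] z30 [557.6 305.7  64.1  63.1 -89.3]
side blue [185. 159.] 713.5 z8 [456.2 210.2 402.1  70.9  89.9] z70 [441.3 132.6 366.6  64.6  89.9] z30 [450.9 182.6 389.5  68.7  89.9]
```

View pics/jig0.png

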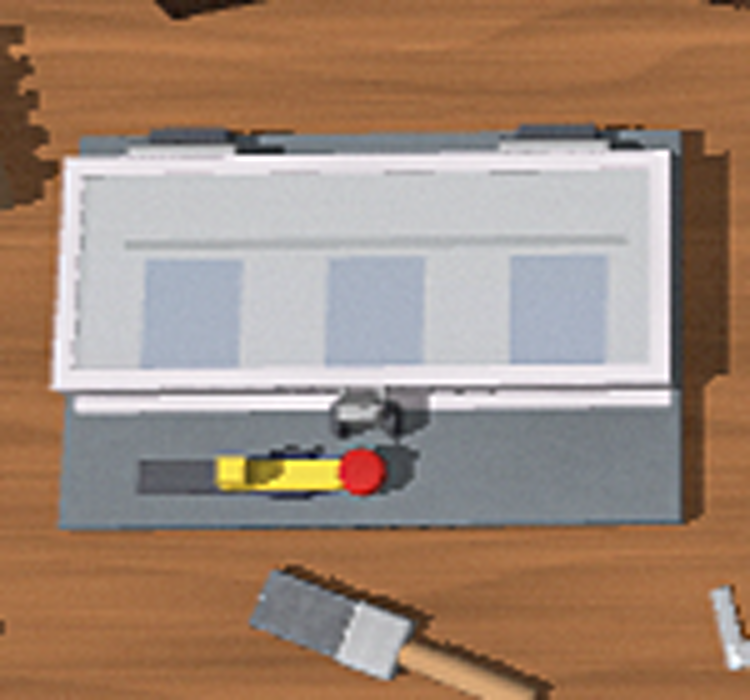

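View pics/pl0.png

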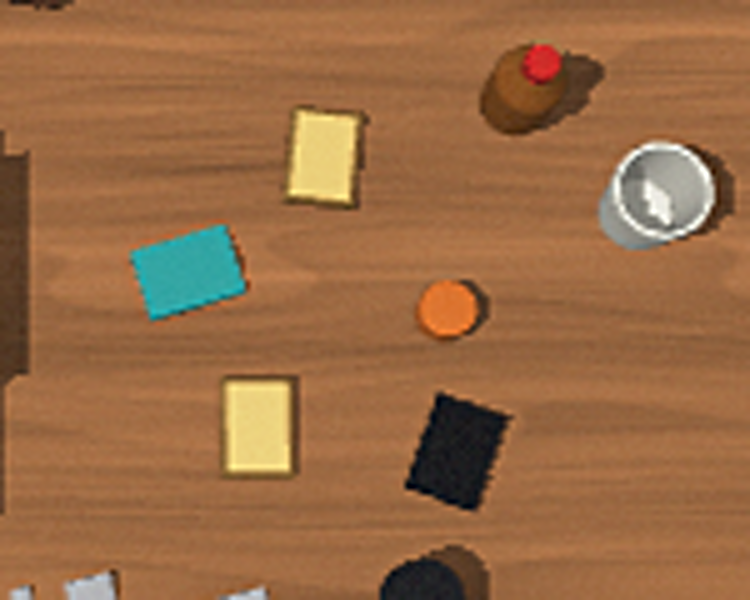

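View pics/jigs0.png

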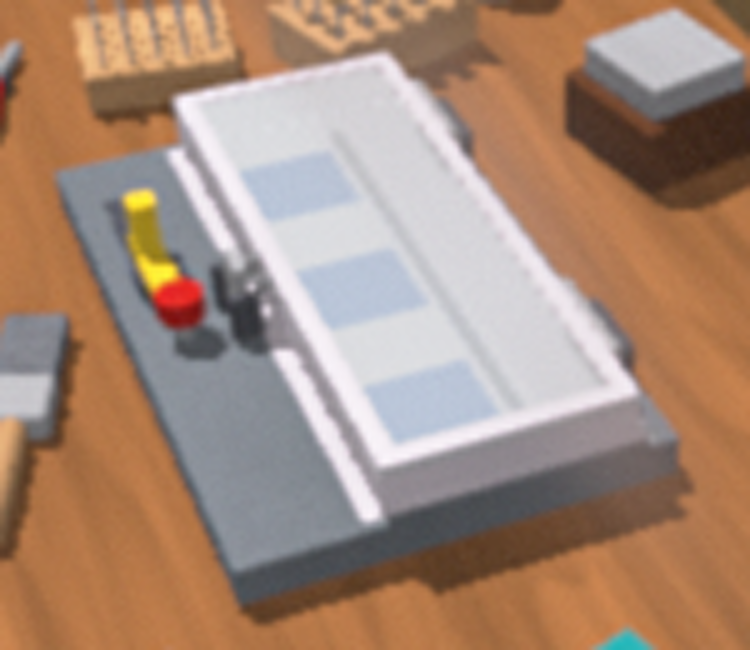

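```bash
python3 - <<'E'
from h import *
print("front corners z30",ray("top",[[112.2,235.4],[236.4,234.6]],.03).round(4).tolist())
print("side corner front-right z30",ray("side",[[197.6,203.5],[162.5,125.5]],.03).round(4).tolist())
for n in("top","side"):
    p=np.load(n+"0.npz")["p"]
    print(n,"button",[rect(n,c,.062)for c in blobs(mask(p,(0,180,110),(6,255,255))) if 165<c.mean(0)[0]<195])
    # pads: far/right/left edges
# knob top: top crop (232,472), side crop (140,195)
print(ray("top",[[100+231/5,130+472/5]],.077).round(4),ray("side",[[150+140/5,90+197/5]],.077).round(4))
E
```

```text
front corners z30 [[0.414, 0.3795, 0.03], [0.4126, -0.0191, 0.03]]
side corner front-right z30 [[0.4178, -0.0148, 0.03], [0.4179, 0.3734, 0.03]]
top button [array([445.5, 181.9,  25.4,  25.2,  89.4])]
side button [array([442.1, 174.6,  38.6,  23.1,  73.7])]
[[0.4436 0.2588 0.077 ]] [[0.4472 0.2622 0.077 ]]
```

Emit:
servo_tool(steps=[[[0, 0, 0], 0.95, 100], [[0, 0, 0], 0.95, 100], [[0, 0, 0], 0.94, 100], [[1, -0.5, 0], 0, 60], [[1, -0.8, 0], 0, 60], [[1, -0.8, 0], 0, 60], [[1, -0.8, 0], 0, 60], [[1, -0.8, 0], 0, 60], [[1, -0.8, 0], 0, 60], [[1, -0.8, 0], 0, 60], [[1, -0.8, 0], 0, 60], [[1, -0.8, 0], 0, 60]], force=40)

```text
clock: 1.3
position: [0.386, -0.4549, 0.2416]
ee_rot: [-0.005, 1.0, -0.012, -0.005]
contact_force: [1.1, -0.9, -0.2]
grip_width: 0.604
```

Emit:
servo_tool(steps=[[[1, -1, 0], 0, 60], [[1, -1, 0], 0, 60], [[1, -1, 0], 0, 60], [[1, -1, 0], 0, 60], [[0, -1, 0], 0, 60], [[0, -1, 0], 0, 60], [[0, -1, 0], 0, 60], [[0, -1, 0], 0, 60], [[0, -1, 0], 0, 60], [[0, -1, 0], 0, 60], [[0, -1, 0], 0, 60], [[0, -1, 0], 0, 60]])

```text
clock: 2.5
position: [0.4968, -0.1413, 0.2381]
ee_rot: [-0.008, 1.0, -0.01, -0.009]
contact_force: [0.4, -0.0, -0.3]
grip_width: 0.599
```

Emit:
servo_tool(steps=[[[0, -1, 0], 0, 60], [[0, -1, 0], 0, 60], [[0, -1, 0], 0, 60], [[0, -1, 0], 0, 60], [[0, -1, 0], 0, 60], [[0, -1, 0], 0, 60], [[0, -1, 0], 0, 60], [[0, -1, 0], 0, 60], [[0, -1, 0], 0, 60], [[0, -1, 0], 0, 60], [[0, -1, 0], 0, 60], [[0, -1, 0], -0.2, 60]])

```text
clock: 3.7
position: [0.4976, 0.1701, 0.2385]
ee_rot: [-0.007, 1.0, -0.001, -0.014]
contact_force: [0.5, 0.2, 0.2]
grip_width: 0.6
```

Emit:
servo_tool(steps=[[[-0.4, -1, 0], 0, 60], [[-0.4, -1, 0], 0, 60], [[-0.4, -1, 0], 0, 60], [[-0.4, -0.4, 0], 0, 60], [[-0.2, 0, 0], 0, 60], [[0, 0, 0], 0, 60]])

```text
clock: 4.3
position: [0.4488, 0.2603, 0.239]
ee_rot: [-0.007, 1.0, 0.001, -0.016]
contact_force: [-0.6, 0.3, -0.2]
grip_width: 0.601
```

Emit:
servo_tool(steps=[[[0.1, 0.1, 1], 0, 60], [[0, 0.06, 1], 0, 60], [[0, 0, 1], 0, 60], [[0, 0, 1], 0, 60], [[0, 0, 0.6], 0, 60], [[0, 0, 0.3], 0, 60], [[0, 0, 0], 0, 60]])

```text
clock: 5.0
position: [0.4544, 0.2451, 0.1128]
ee_rot: [-0.004, 1.0, -0.008, -0.013]
contact_force: [0.1, -0.1, 0.7]
grip_width: 0.599
```

```bash
python3 - <<'E'
from h import *
s=bot.observe();print(s["position"],s["ee_rot"])
for n,b in(("top",(100,250,150,270)),("side",(120,270,60,180))):
    p,d=bot.grab_frame(n);crop(n,p,*b,4,"a"+n)
E
```

```text
[0.45435918 0.24506235 0.1128399 ] [-0.00390747  0.99988365 -0.00753655 -0.01267389]
```

```bash
python3 -c "
import cv2,numpy as np
a=cv2.imread('pics/atop.png');b=cv2.imread('pics/aside.png');cv2.imwrite('pics/a2.png',cv2.resize(np.hstack([a,b]),(800,320)) if a.shape==b.shape else a)"
```

```text
(no output)
```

View pics/a2.png

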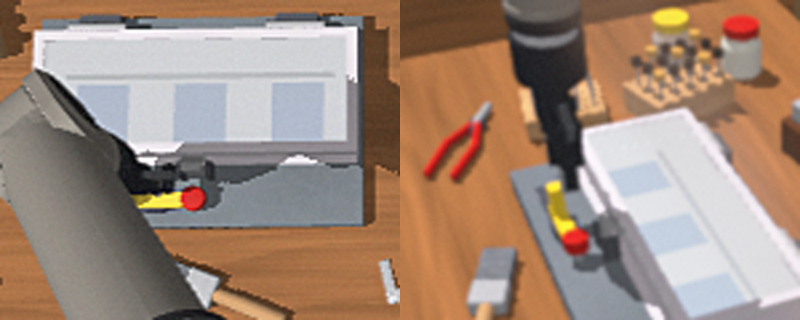

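Emit:
servo_tool(steps=[[[-0.34, -0.5, 0], -0.18, 60], [[0, 0, 0], 0, 60], [[0, 0, 0], 0, 60]])

```text
clock: 5.4
position: [0.4478, 0.2609, 0.1171]
ee_rot: [-0.006, 1.0, 0.001, -0.009]
contact_force: [-0.5, 0.0, 0.3]
grip_width: 0.601
```

Emit:
servo_tool(steps=[[[0, 0.06, 0.5], 0, 60], [[0, 0, 0.5], 0, 60], [[0, 0, 0.5], 0, 60], [[0, 0, 0.4], 0, 60], [[0, 0, 0], 0, 60], [[0, 0, 0], 0, 60]])

```text
clock: 6.0
position: [0.4462, 0.2597, 0.0647]
ee_rot: [-0.006, 1.0, 0.002, -0.01]
contact_force: [-0.1, 0.2, -0.2]
grip_width: 0.603
```

Emit:
servo_tool(steps=[[[0, 0, -0.2], 0, 60], [[0, 0, 0], 0, 40], [[0, 0, 0], 0, 10], [[0, 0, 0], 0, 10], [[0, 0, 0], 0, 10], [[0, 0, 0], 0, 10], [[0, 0, 0], 0, 10], [[0, 0, 0], 0, 10]], force=30)

```text
clock: 6.8
position: [0.4469, 0.2611, 0.0713]
ee_rot: [-0.007, 1.0, 0.002, -0.009]
contact_force: [0.2, 1.5, -1.6]
grip_width: 0.178
```

Emit:
servo_tool(steps=[[[0, -0.3, 0], 0, 10], [[0, -0.3, 0], 0, 10], [[0, -0.3, 0], 0, 10], [[0, -0.3, 0], 0, 10], [[0, -0.2, 0], 0, 10], [[0, -0.1, 0], 0, 10], [[0, -0.1, 0], 0, 10], [[0, 0, 0], 0, 10]])

```text
clock: 7.6
position: [0.4471, 0.2897, 0.0707]
ee_rot: [0.007, 1.0, -0.001, -0.012]
contact_force: [-0.9, -1.7, 1.7]
grip_width: 0.183
```

Emit:
servo_tool(steps=[[[0, 0, 0], 0, 50], [[0, 0, 0], 0, 50], [[0, 0, 0], 0, 50], [[0, 0, -0.6], 0, 50], [[0, 0, -0.8], 0, 50], [[0, 0, -0.8], 0, 40], [[0, 0, -0.4], 0, 0], [[0, 0, 0], 0, 0], [[0, 0, 0], 0, 0]])

```text
clock: 8.5
position: [0.4489, 0.2972, 0.1421]
ee_rot: [0.002, 1.0, 0.001, -0.01]
contact_force: [0.5, 0.8, 0.2]
grip_width: 0.004
```

```bash
python3 - <<'E'
from h import *
s=bot.observe();print(s["position"],s["ee_rot"])
p,d=bot.grab_frame("side");crop("",p,120,270,60,180,5,"b")
E
```

```text
[0.44885583 0.29719368 0.14212135] [ 0.00244875  0.99994618  0.0011382  -0.01001763]
```

View pics/b.png

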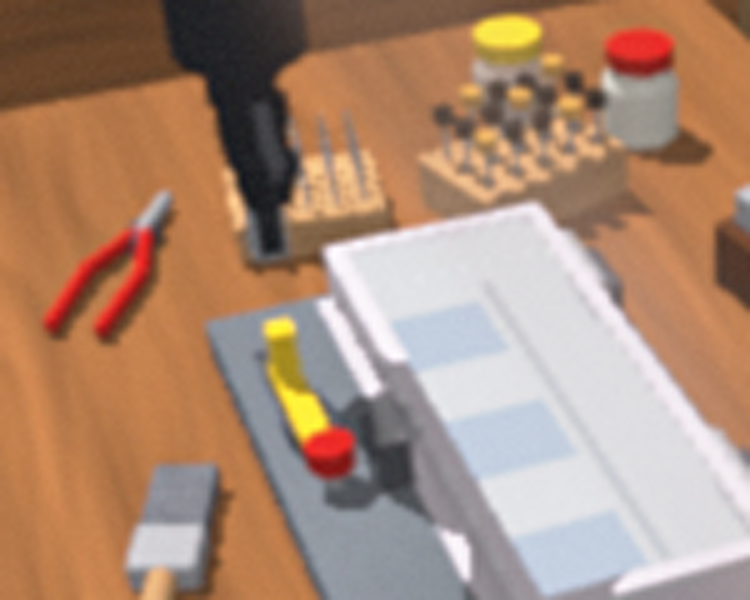

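```bash
python3 - <<'E'
from h import *
print(ray("side",[[120+281/5,60+327/5],[178,129.4]],.077))
p,d=bot.grab_frame("top");crop("",p,100,250,150,270,5,"b2")
E
```

```text
[[0.44771145 0.28523928 0.077     ]
 [0.44717409 0.26221618 0.077     ]]
```

View pics/b2.png

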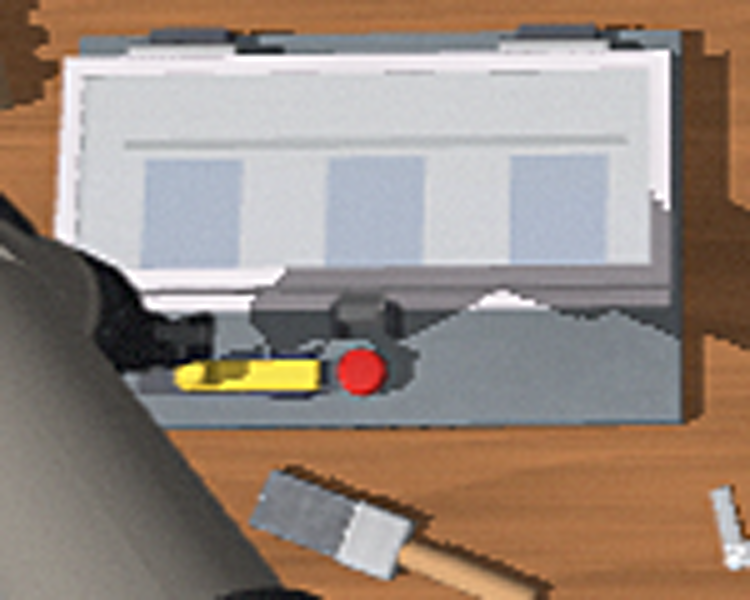

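Emit:
servo_tool(steps=[[[0, 0.8, 0], 0, 0], [[0, 0.8, 0], 0, 0], [[-0.1, 0.8, 0.3], 0, 0], [[-0.1, 0.8, 0.3], 0, 0], [[0, 0.8, 0.3], 0, 0], [[0, 0.5, 0], 0, 0], [[0, 0, 0], 0, 0], [[0, 0, 0], 0, 0]])

```text
clock: 9.4
position: [0.4393, 0.1804, 0.1136]
ee_rot: [0.004, 1.0, 0.003, -0.016]
contact_force: [-1.1, -0.2, -0.2]
grip_width: -0.0
```

Emit:
servo_tool(steps=[[[0.15, 0, 0.4], 0, 0], [[0, 0, 0.4], 0, 0], [[0, 0, 0.4], 0, 0], [[0, 0, 0.2], 0, 0], [[0, 0, 0.1], 0, 0], [[0, 0, 0], 0, 0]])

```text
clock: 10.0
position: [0.4438, 0.184, 0.0736]
ee_rot: [0.002, 1.0, 0.005, -0.014]
contact_force: [0.2, -1.2, 3.6]
grip_width: 0.001
```

Emit:
servo_tool(steps=[[[0, 0, 0], 0, 0], [[0, 0, 0], 0, 0], [[0, 0, 0], 0, 0], [[0, 0, 0], 0, 0], [[0, 0, 0], 0, 0], [[0, 0, 0], 0, 0]])

```text
clock: 10.6
position: [0.4438, 0.184, 0.0749]
ee_rot: [0.003, 1.0, 0.005, -0.014]
contact_force: [-0.3, -0.9, 2.8]
grip_width: -0.002
```

```bash
python3 - <<'E'
from h import *
s=bot.observe();print(s["position"],s["contact_force"])
p,d=bot.grab_frame("side");crop("",p,120,320,40,220,4,"c")
E
```

```text
[0.44376309 0.18398733 0.07488163] [-0.27719587 -0.86794394  2.83887613]
```

View pics/c.png

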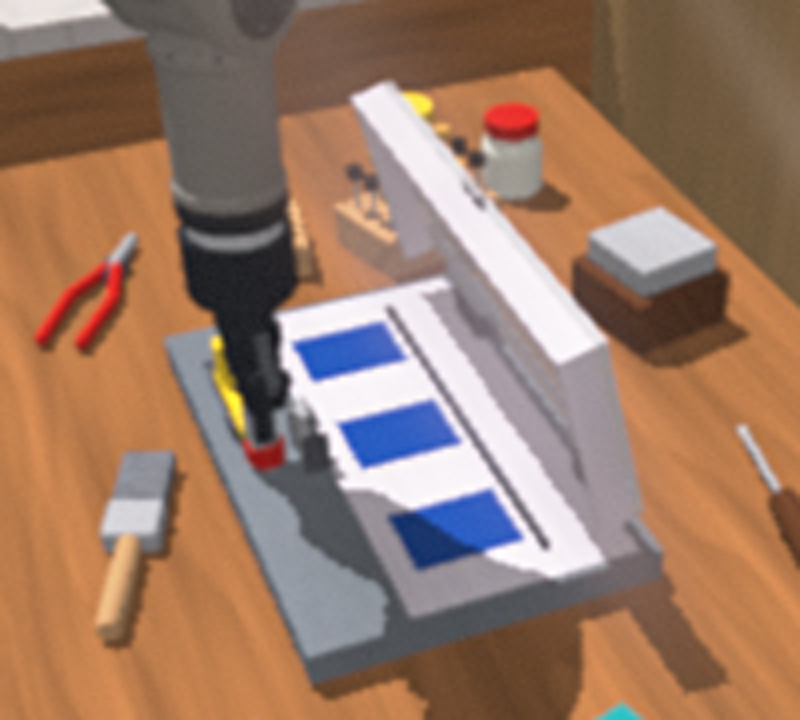

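Emit:
servo_tool(steps=[[[0, 0, -0.8], 0, 0], [[0, 0, -1], 0, 0], [[0, 0, -1], 0, 0], [[0, 0.4, -1], 0, 50], [[0, 0.8, -0.5], 0, 85], [[0, 1, 0], 0, 85], [[0, 1, 0], 0, 85], [[0, 1, 0], 0, 85], [[0, 1, 0], 0, 85], [[0, 1, 0], 0, 85], [[0, 1, 0], 0, 85], [[0, 1, 0], 0, 85]])

```text
clock: 11.85
position: [0.4481, -0.0198, 0.1825]
ee_rot: [-0.001, 1.0, 0.012, -0.014]
contact_force: [-0.7, 0.1, -0.0]
grip_width: 0.85
```

Emit:
servo_tool(steps=[[[0, 1, 0], 0, 85], [[0, 1, 0], 0, 85], [[0, 1, 0], 0, 85], [[0, 1, 0], 0, 85], [[0, 0.8, 0], 0, 85], [[0, 0.4, 0], 0, 85], [[0, 0, 0], 0, 85], [[0, 0, 0], 0, 85]])

```text
clock: 12.65
position: [0.4495, -0.1555, 0.1784]
ee_rot: [-0.003, 1.0, 0.01, -0.015]
contact_force: [-0.0, 0.1, -0.8]
grip_width: 0.85
```

```bash
cat > look.py <<'E'
from h import *
import sys
s=bot.observe();q=s["ee_rot"];R=2
print(s["position"].round(4) if hasattr(s["position"],"round") else s["position"],np.round(q,3),"F",np.round(s["contact_force"],1),"g",round(float(s["grip_width"]),3))
z=float(sys.argv[2]) if len(sys.argv)>2 else .008
f=[]
for n in("top","side"):
    p,d=bot.grab_frame(n);np.savez(sys.argv[1]+n+".npz",p=p,d=d);f.append(p[:,:,::-1])
    for c in blobs(mask(p,(18,60,120),(35,255,255))):
        if cv2.contourArea(c)>60: print(n,np.round(c.mean(0)),cv2.contourArea(c),rect(n,c,z))
cv2.imwrite("pics/"+sys.argv[1]+".png",cv2.resize(np.hstack(f),(800,300)))
E
python3 look.py d
```

```text
[ 0.4495 -0.1555  0.1784] [-0.003  1.     0.01  -0.015] F [-0.   0.1 -0.8] g 0.85
top [148. 225.] 128.5 [451.6 268.8  92.9  19.7  89.4]
top [304. 161.] 209.0 [ 660.1 -245.4   63.5   45.6   -6.2]
top [ 35. 141.] 186.0 [737.4 668.7  54.7  53.2  89.4]
side [244. 255.] 383.5 [ 475.5 -197.4   63.2   46.1   -0.8]
side [323. 245.] 368.5 [ 657.6 -245.3   64.1   46.3   -7.7]
side [178. 135.] 147.0 [454.8 334.7 139.4  28.1  86.1]
```

View pics/d.png

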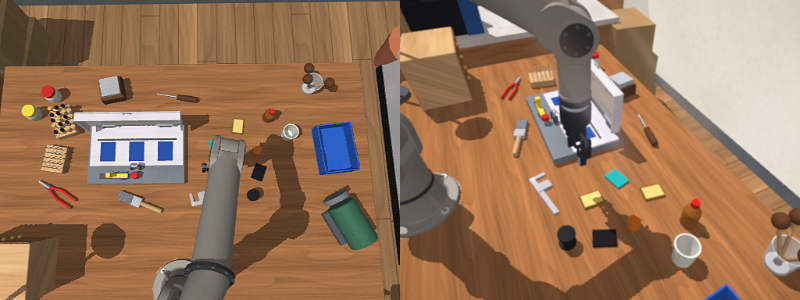

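Emit:
servo_tool(steps=[[[0.5, 0.8, 0], 0.4, 85], [[0.5, 0.8, 0], 0, 85], [[0.1, 0.1, 0.8], 0, 85], [[0, 0, 0.8], 0, 85], [[0, 0, 0.8], 0, 85], [[0, 0, 0.8], 0, 85], [[0, 0, 0.5], 0, 85], [[0, 0, 0], 0, 85], [[0, 0, 0], 0, 85]])

```text
clock: 13.65
position: [0.4801, -0.1882, 0.0838]
ee_rot: [-0.004, 1.0, 0.001, -0.012]
contact_force: [-0.2, -0.8, 0.1]
grip_width: 0.85
```

Emit:
servo_tool(steps=[[[-0.12, 0.35, 0], 0.2, 85], [[0, 0, 0], 0, 85], [[0, 0, 0.6], 0, 85], [[0, 0, 0.6], 0, 85], [[0, 0, 0.6], 0, 85], [[0, 0, 0], 0, 85], [[0, 0, 0], 0, 85]])

```text
clock: 14.35
position: [0.4808, -0.2008, 0.044]
ee_rot: [-0.001, 1.0, -0.01, -0.006]
contact_force: [0.2, -1.0, -0.2]
grip_width: 0.851
```

Emit:
servo_tool(steps=[[[-0.18, -0.15, 0], 0, 85], [[0, 0, 0.3], 0, 85], [[0, 0, 0], 0, 85], [[0, 0, 0], 0, 85]])

```text
clock: 14.75
position: [0.4775, -0.1973, 0.0386]
ee_rot: [-0.0, 1.0, -0.011, -0.004]
contact_force: [0.1, -0.5, 0.2]
grip_width: 0.846
```

Emit:
servo_tool(steps=[[[0, 0, 0.2], 0, 70], [[0, 0, 0.2], 0, 70], [[0, 0, 0.2], 0, 70], [[0, 0, 0.1], 0, 70], [[0, 0, 0], 0, 70]])

```text
clock: 15.25
position: [0.4774, -0.1973, 0.0195]
ee_rot: [-0.0, 1.0, -0.011, -0.004]
contact_force: [-0.6, -0.1, -0.9]
grip_width: 0.7
```

```bash
python3 look.py e; python3 - <<'E'
from h import *
p=np.load("eside.npz")["p"];crop("",p,190,310,190,300,6,"e2")
E
```

```text
[ 0.4774 -0.1973  0.0195] [-0.     1.    -0.011 -0.004] F [-0.6 -0.1 -0.9] g 0.7
top [148. 225.] 128.5 [451.6 268.8  92.9  19.7  89.4]
top [304. 161.] 207.5 [ 659.9 -245.7   63.    44.4   -7.5]
top [ 35. 141.] 188.0 [739.2 667.7  54.8  53.8  46.4]
side [239. 257.] 208.0 [ 461.7 -197.1   46.    35.9   88.8]
side [323. 245.] 367.5 [ 657.6 -245.7   64.1   46.8   -8.2]
side [178. 135.] 147.0 [454.8 334.7 139.4  28.1  86.1]
side [43. 58.] 85.5 [  55.1 1150.9  213.4   28.   -89.8]
side [63. 55.] 103.0 [ 139.3 1154.   260.2   30.9   89.6]
```

View pics/e2.png

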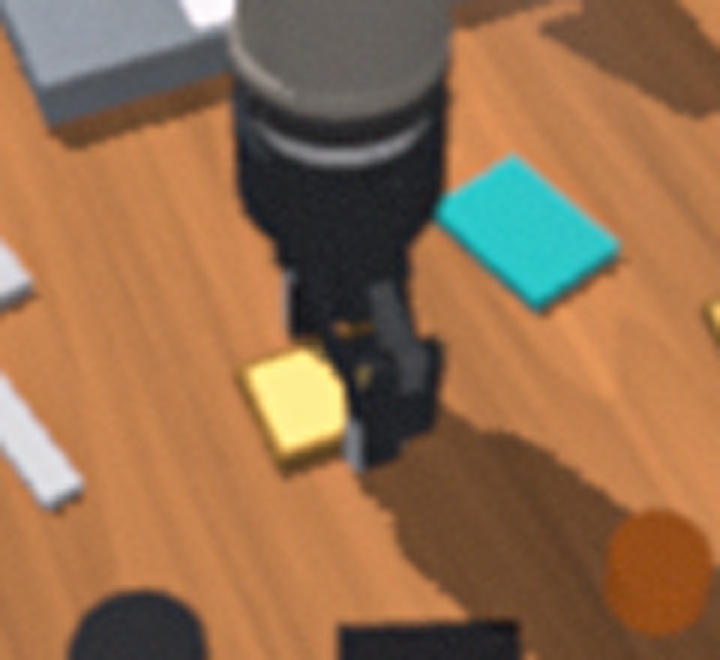

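Emit:
servo_tool(steps=[[[0, 0, 0.14], 0, 70], [[0, 0, 0], 0, 70], [[0, 0, 0], 0, 65]])

```text
clock: 15.65
position: [0.478, -0.1976, 0.0164]
ee_rot: [0.0, 1.0, -0.011, -0.003]
contact_force: [0.0, 0.2, 0.7]
grip_width: 0.65
```

Emit:
servo_tool(steps=[[[0, 0, 0], 0, 45], [[0, 0, 0], 0, 45], [[0, 0, 0], 0, 45], [[0, 0, 0], 0, 45], [[0, 0, 0], 0, 45]], force=50)

```text
clock: 16.15
position: [0.4783, -0.1974, 0.0169]
ee_rot: [0.0, 1.0, -0.011, -0.003]
contact_force: [-0.4, -0.4, 0.4]
grip_width: 0.542
```

Emit:
servo_tool(steps=[[[0, 0, -0.3], 0, 40], [[0, 0, -0.5], 0, 40], [[0, 0, -0.6], 0, 40], [[0, 0, -0.6], 0, 40], [[0, 0, -0.6], 0, 40], [[0, 0, -0.6], 0, 40], [[0, 0, -0.4], 0, 40], [[0, 0, 0], 0, 40]], force=60)

```text
clock: 16.95
position: [0.4772, -0.1972, 0.1142]
ee_rot: [0.0, 1.0, -0.011, -0.004]
contact_force: [0.1, 0.3, -3.0]
grip_width: 0.54
```

```bash
python3 look.py f; python3 - <<'E'
from h import *
p=np.load("fside.npz")["p"];crop("",p,190,310,160,280,6,"f2")
E
```

```text
[ 0.4772 -0.1972  0.1142] [ 0.     1.    -0.011 -0.004] F [ 0.1  0.3 -3. ] g 0.54
top [148. 225.] 128.5 [451.6 268.8  92.9  19.7  89.4]
top [304. 161.] 210.0 [ 660.1 -245.4   63.5   45.6   -6.2]
top [ 35. 141.] 188.0 [739.2 667.7  54.8  53.8  46.4]
side [323. 245.] 368.5 [ 657.5 -245.6   63.8   47.    -7.3]
side [238. 230.] 225.0 [ 487.3 -124.2   54.3   41.6   88.3]
side [178. 135.] 148.5 [454.7 333.2 142.4  28.1  86.1]
side [42. 59.] 109.0 [  54.5 1147.1  252.5   32.5   88.7]
side [63. 56.] 112.0 [ 137.3 1137.3  243.7   34.6   89.8]
```

View pics/f2.png

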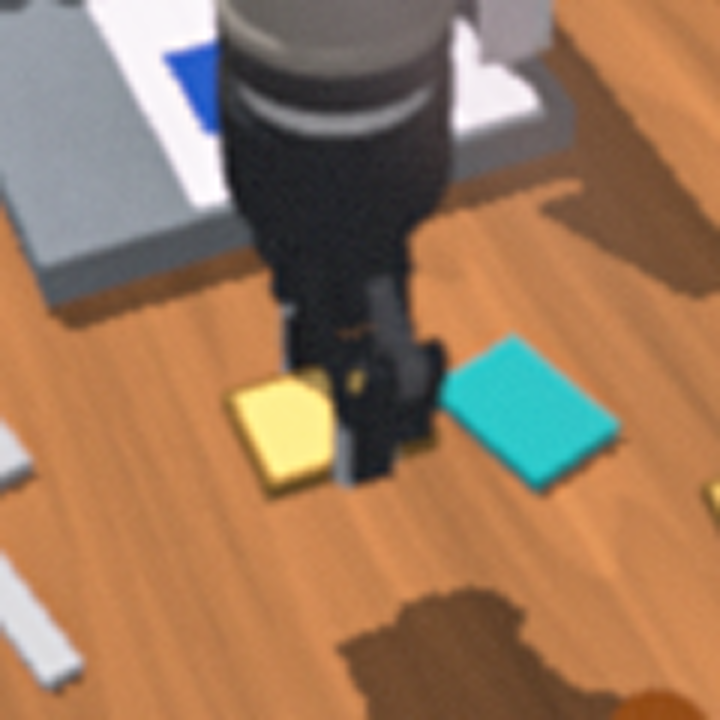

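```bash
python3 - <<'E'
from h import *
for n in("top","side"):
    for k in "df":
        p=np.load(k+n+".npz")["p"]
        for c in blobs(mask(p,(105,120,60),(125,255,255)),100):
            r=rect(n,c,.03)
            if r[2]<110: print(k,n,r)
E
```

```text
d top [549.9 304.2  76.3  60.6  -0.6]
d top [5.493e+02 6.410e+01 8.010e+01 5.920e+01 4.000e-01]
d top [550.3 184.   79.6  61.1  -0.6]
f top [549.9 304.2  76.3  60.6  -0.6]
f top [5.493e+02 6.410e+01 8.010e+01 5.920e+01 4.000e-01]
f top [550.3 183.9  79.6  61.3  -0.6]
d side [ 638.  -564.2   77.3   31.8  -23.4]
d side [576.3  60.8  66.2  32.   72.4]
f side [ 638.  -564.2   77.3   31.8  -23.4]
f side [ 5.427e+02  1.851e+02  6.380e+01  5.530e+01 -2.000e-01]
f side [5.485e+02 3.062e+02 7.520e+01 5.530e+01 4.000e-01]
```

Emit:
servo_tool(steps=[[[0, -0.3, -0.6], 0, 40], [[0.1, -0.6, -0.6], 0, 40], [[0.2, -0.8, -0.3], 0, 40], [[0.2, -0.8, 0], 0, 40], [[0.2, -0.8, 0], 0, 40], [[0.2, -0.8, 0], 0, 40], [[0.2, -0.8, 0], 0, 40], [[0.2, -0.8, 0], 0, 40], [[0.2, -0.8, 0], 0, 40], [[0.2, -0.8, 0], 0, 40], [[0.2, -0.8, 0], 0, 40], [[0.2, -0.8, 0], 0, 40]])

```text
clock: 18.25
position: [0.5258, 0.029, 0.1376]
ee_rot: [-0.001, 1.0, -0.015, -0.019]
contact_force: [-0.7, 0.2, -2.8]
grip_width: 0.537
```

Emit:
servo_tool(steps=[[[0.1, -0.8, 0], 0, 40], [[0.1, -0.8, 0], 0, 40], [[0.1, -0.8, 0], 0, 40], [[0.1, -0.8, 0], 0, 40], [[0.1, -0.8, 0], 0, 40], [[0.1, -0.8, 0], 0, 40], [[0.1, -0.8, 0], 0, 40], [[0.1, -0.8, 0], 0, 40], [[0.1, -0.6, 0], 0, 40], [[0.1, -0.3, 0], 0, 40], [[0, 0, 0], 0, 40]])

```text
clock: 19.35
position: [0.5488, 0.2191, 0.1232]
ee_rot: [0.001, 0.999, -0.012, -0.03]
contact_force: [0.1, 0.0, -2.1]
grip_width: 0.539
```

Emit:
servo_tool(steps=[[[0.05, -0.6, 0], 0, 40], [[0.1, -0.6, 0], 0, 40], [[0.1, -0.6, 0], 0, 40], [[0.1, -0.6, 0], 0, 40], [[0, -0.6, 0], 0, 40], [[0, -0.6, 0], 0, 40], [[0, -0.3, 0], 0, 40], [[0, 0, 0], 0, 40]])

```text
clock: 20.15
position: [0.561, 0.3235, 0.1214]
ee_rot: [0.002, 0.999, -0.013, -0.031]
contact_force: [-0.8, -0.8, -2.5]
grip_width: 0.535
```

Emit:
servo_tool(steps=[[[-0.15, 0.35, 0], -0.3, 40], [[-0.15, 0.35, 0], 0, 40], [[0, 0, 0.4], 0, 40], [[0, 0, 0.5], 0, 40], [[0, 0, 0.5], 0, 40], [[0, 0, 0.3], 0, 40], [[0, 0, 0], 0, 40], [[0, 0, 0], 0, 40]])

```text
clock: 20.95
position: [0.5497, 0.3029, 0.074]
ee_rot: [0.003, 0.999, -0.002, -0.032]
contact_force: [1.2, -0.2, -1.6]
grip_width: 0.537
```

Emit:
servo_tool(steps=[[[0.13, -0.06, 0.2], 0, 40], [[0, 0, 0.3], 0, 40], [[0, 0, 0.2], 0, 40], [[0, 0, 0], 0, 40], [[0, 0, 0], 0, 40]])

```text
clock: 21.45
position: [0.5528, 0.3054, 0.0554]
ee_rot: [0.002, 1.0, -0.001, -0.031]
contact_force: [-0.9, -0.5, -1.9]
grip_width: 0.539
```

```bash
python3 look.py g .045; python3 - <<'E'
from h import *
p=np.load("gside.npz")["p"];crop("",p,150,270,70,170,6,"g2")
E
```

```text
[0.5528 0.3054 0.0554] [ 0.002  1.    -0.001 -0.031] F [-0.9 -0.5 -1.9] g 0.539
top [304. 161.] 208.0 [ 650.3 -241.9   61.6   43.7   -7.1]
top [ 36. 141.] 189.0 [726.  647.9  54.2  52.5  85.9]
side [323. 245.] 361.5 [ 638.7 -268.    59.7   44.6   -7.3]
side [178. 135.] 148.0 [446.  281.9 132.   26.7  86.1]
side [202. 124.] 66.0 [534.8 305.2  50.1  32.3  82.1]
side [63. 57.] 94.5 [ 145.6 1045.5  227.8   32.7  -90. ]
side [42. 56.] 93.0 [  69.4 1071.4  263.4   27.2  -89.3]
```

View pics/g2.png

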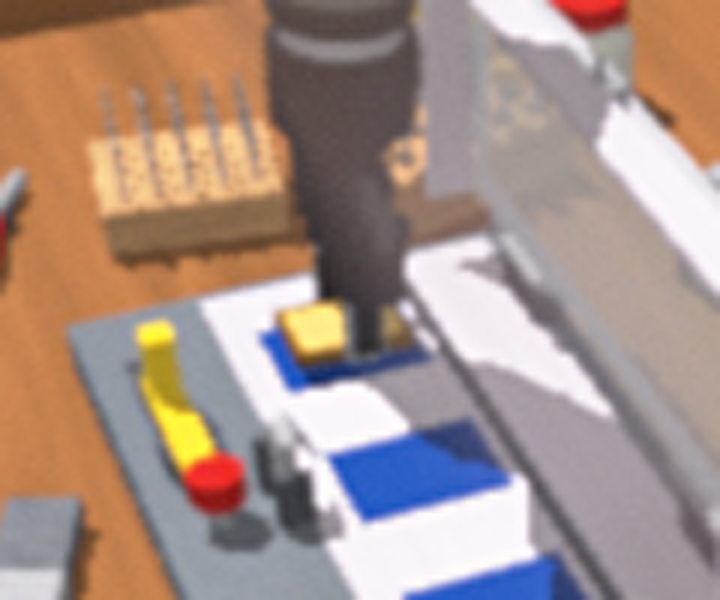

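Over the pad. Lower gently to contact, then release.

Emit:
servo_tool(steps=[[[0, 0, 0.1], 0, 40], [[0, 0, 0.1], 0, 40], [[0, 0, 0.07], 0, 40], [[0, 0, 0], 0, 40], [[0, 0, 0], 0, 40]])

```text
clock: 22.05
position: [0.5528, 0.3055, 0.049]
ee_rot: [0.002, 1.0, -0.002, -0.031]
contact_force: [-0.1, 0.7, -2.7]
grip_width: 0.539
```

Emit:
servo_tool(steps=[[[0, 0.02, 0.08], 0, 40], [[0, 0, 0.05], 0, 40], [[0, 0, 0], 0, 40]])

```text
clock: 22.35
position: [0.5529, 0.3056, 0.0486]
ee_rot: [0.002, 1.0, -0.002, -0.03]
contact_force: [-0.9, 0.6, -1.2]
grip_width: 0.532
```

Emit:
servo_tool(steps=[[[0, 0, 0.05], 0, 40], [[0, 0, 0.03], 0, 40], [[0, 0, 0], 0, 58], [[0, 0, 0], 0, 66], [[0, 0, 0], 0, 74], [[0, 0, 0], 0, 74], [[0, 0, -0.3], 0, 74], [[0, 0, -0.6], 0, 74], [[0, 0, -0.8], 0, 74], [[0, 0, -0.8], 0, 74], [[0, 0, -0.8], 0, 74], [[0, 0, -0.5], 0, 74]], force=40)

```text
clock: 23.55
position: [0.5593, 0.3064, 0.1485]
ee_rot: [0.001, 1.0, -0.001, -0.03]
contact_force: [-0.7, 0.3, 0.3]
grip_width: 0.74
```

Emit:
servo_tool(steps=[[[0, 0.4, -0.6], 0, 85], [[0, 0.8, 0], 0, 85], [[0, 1, 0], 0, 85], [[0, 1, 0], 0, 85], [[0, 1, 0], 0, 85], [[0, 1, 0], 0, 85], [[0, 1, 0], 0, 85], [[0, 1, 0], 0, 85], [[0, 1, 0], 0, 85], [[0, 1, 0], 0, 85], [[0, 0.5, 0], 0, 85]])

```text
clock: 24.65
position: [0.5599, 0.0503, 0.1745]
ee_rot: [0.0, 1.0, -0.001, -0.026]
contact_force: [0.3, -0.5, 0.9]
grip_width: 0.849
```

```bash
python3 look.py i .038; python3 - <<'E'
from h import *
p=np.load("itop.npz")["p"];crop("",p,100,250,130,250,5,"i2")
E
```

```text
[0.5599 0.0503 0.1745] [ 0.     1.    -0.001 -0.026] F [ 0.3 -0.5  0.9] g 0.849
top [148. 225.] 128.5 [448.7 260.7  90.8  19.2  89.4]
top [137. 193.] 222.0 [550.  302.5  59.4  46.   -0.6]
top [304. 161.] 170.0 [ 651.9 -242.9   56.3   38.6   -7.2]
top [ 36. 141.] 188.5 [728.2 651.9  54.5  52.8  85.9]
side [323. 244.] 316.0 [ 643.3 -262.5   57.5   40.2   -7.1]
side [178. 135.] 148.0 [447.6 291.9 133.4  26.9  86.1]
side [207. 126.] 131.0 [549.1 301.9  61.3  47.4   1.6]
```

View pics/i2.png

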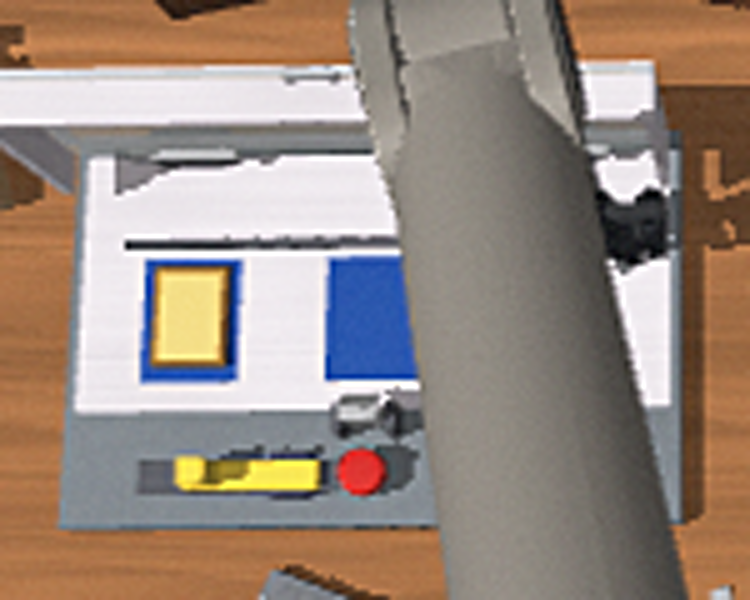

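Emit:
servo_tool(steps=[[[0, 1, 0], 0, 85], [[0, 1, 0], 0, 85], [[0, 1, 0], 0, 85], [[0, 1, 0], 0, 85], [[0, 1, 0], 0, 85], [[0.4, 1, 0], 0.3, 85], [[0.6, 1, 0], 0.5, 85], [[0.8, 0.8, 0], 0.5, 85], [[0.8, 0.6, 0], 0, 85], [[0.5, 0.3, 0], 0, 85], [[0, 0, 0], 0, 85]])

```text
clock: 25.85
position: [0.6407, -0.1541, 0.1712]
ee_rot: [-0.006, 0.999, -0.046, -0.024]
contact_force: [-0.2, 0.1, 0.7]
grip_width: 0.848
```

```bash
python3 look.py j .008; python3 - <<'E'
from h import *
p=np.load("jside.npz")["p"];crop("",p,220,420,150,300,4,"j2")
E
```

```text
[ 0.6407 -0.1541  0.1712] [-0.006  0.999 -0.046 -0.024] F [-0.2  0.1  0.7] g 0.848
top [148. 225.] 128.5 [451.6 268.8  92.9  19.7  89.4]
top [137. 193.] 223.5 [555.3 311.5  60.8  47.2  -0.6]
top [ 35. 141.] 188.0 [739.2 667.7  54.8  53.8  46.4]
side [323. 245.] 361.5 [ 657.6 -245.6   65.1   47.    -5.5]
side [178. 135.] 148.0 [454.8 334.7 139.4  28.1  86.1]
side [207. 126.] 130.0 [560.7 345.2  64.   49.5   1.6]
```

View pics/j2.png

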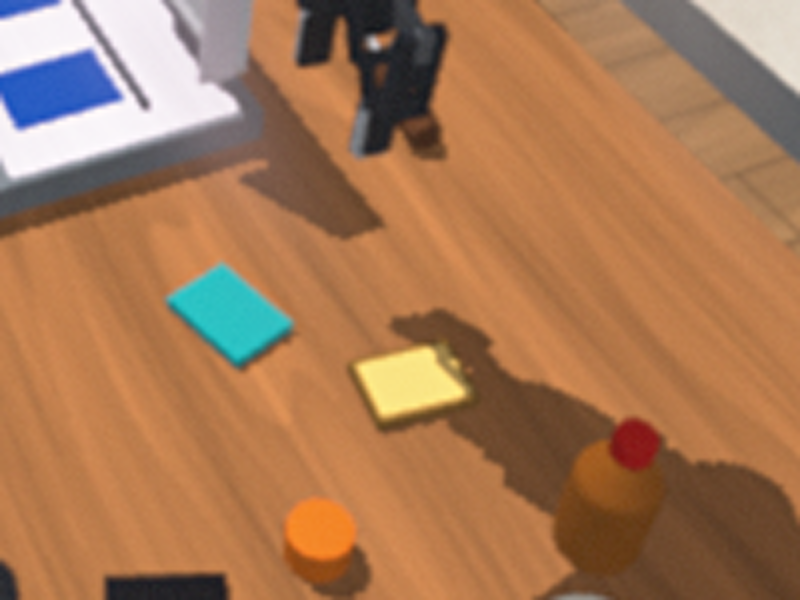

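Emit:
servo_tool(steps=[[[0.25, 0.7, 0], 0.3, 85], [[0.25, 0.8, 0.2], 0, 85], [[0.25, 0.8, 0.5], 0, 85], [[0.2, 0.6, 0.6], 0, 85], [[0, 0.3, 0.6], 0, 85], [[0, 0, 0.6], 0, 85], [[0, 0, 0.4], 0, 85], [[0, 0, 0], 0, 85], [[0, 0, 0], 0, 85]])

```text
clock: 26.85
position: [0.6472, -0.2379, 0.0874]
ee_rot: [-0.007, 0.998, -0.059, -0.028]
contact_force: [0.2, -0.5, 0.1]
grip_width: 0.849
```

Emit:
servo_tool(steps=[[[0.35, 0.15, 0.2], 0, 85], [[0.3, 0.1, 0.4], 0, 85], [[0, 0, 0.4], 0, 85], [[0, 0, 0.3], 0, 85], [[0, 0, 0.2], 0, 85], [[0, 0, 0], 0, 85], [[0, 0, 0], 0, 85]])

```text
clock: 27.55
position: [0.6638, -0.2435, 0.0471]
ee_rot: [-0.007, 0.998, -0.057, -0.027]
contact_force: [-0.1, -0.1, 0.5]
grip_width: 0.854
```

Emit:
servo_tool(steps=[[[-0.08, 0.1, 0.2], 0, 80], [[0, 0, 0.3], 0, 72], [[0, 0, 0.2], 0, 72], [[0, 0, 0.1], 0, 72], [[0, 0, 0], 0, 72], [[0, 0, 0], 0, 72]])

```text
clock: 28.15
position: [0.6602, -0.246, 0.0263]
ee_rot: [-0.007, 0.998, -0.057, -0.026]
contact_force: [-0.7, -0.5, 0.1]
grip_width: 0.719
```

```bash
python3 look.py k .008; python3 - <<'E'
from h import *
p=np.load("kside.npz")["p"];crop("",p,260,380,180,290,6,"k2")
E
```

```text
[ 0.6602 -0.246   0.0263] [-0.007  0.998 -0.057 -0.026] F [-0.7 -0.5  0.1] g 0.719
top [148. 225.] 128.5 [451.6 268.8  92.9  19.7  89.4]
top [137. 193.] 224.0 [555.3 311.5  60.8  47.   -0.6]
top [ 35. 141.] 187.0 [739.2 667.7  54.8  53.8  46.4]
side [319. 245.] 267.0 [ 652.6 -244.9   54.1   46.    -7.1]
side [178. 135.] 148.0 [454.8 334.7 139.4  28.1  86.1]
side [207. 126.] 130.0 [560.3 345.5  63.2  50.4  -1. ]
```

View pics/k2.png

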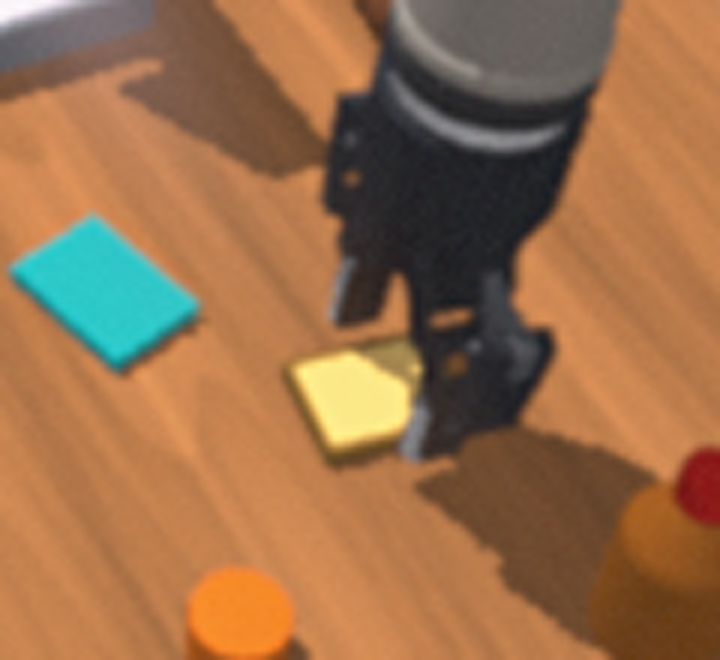

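Emit:
servo_tool(steps=[[[0, 0, 0.2], 0, 70], [[0, 0, 0.17], 0, 68], [[0, 0, 0], 0, 68], [[0, 0, 0], 0, 68]])

```text
clock: 28.65
position: [0.6602, -0.2457, 0.0168]
ee_rot: [-0.007, 0.998, -0.057, -0.026]
contact_force: [0.6, -1.1, -0.2]
grip_width: 0.681
```

Emit:
servo_tool(steps=[[[0, 0, 0], 0, 60], [[0, 0, 0], 0, 45], [[0, 0, 0], 0, 45], [[0, 0, 0], 0, 45], [[0, 0, 0], 0, 45], [[0, 0, 0], 0, 40]], force=50)

```text
clock: 29.25
position: [0.6605, -0.2456, 0.0175]
ee_rot: [-0.007, 0.998, -0.057, -0.025]
contact_force: [-0.9, 0.5, -0.7]
grip_width: 0.546
```

Emit:
servo_tool(steps=[[[0, 0, -0.3], 0, 40], [[0, 0, -0.5], 0, 40], [[0, 0, -0.7], 0, 40], [[0, 0, -0.8], 0, 40], [[0, 0, -0.8], 0, 40], [[0, 0, -0.8], 0, 40], [[-0.3, 0, -0.8], -0.3, 40], [[-0.6, 0, -0.3], -0.4, 40], [[-0.7, -0.2, 0], -0.4, 40], [[-0.7, -0.5, 0], -0.2, 40], [[-0.7, -0.7, 0], 0, 40], [[-0.7, -0.7, 0], 0, 40]], force=60)

```text
clock: 30.45
position: [0.5741, -0.1944, 0.1611]
ee_rot: [-0.007, 1.0, -0.0, -0.022]
contact_force: [-0.7, 0.7, -1.2]
grip_width: 0.542
```

Emit:
servo_tool(steps=[[[-0.2, -0.8, 0], 0, 40], [[-0.1, -0.8, 0], 0, 40], [[-0.1, -0.8, 0], 0, 40], [[0, -0.8, 0], 0, 40], [[0, -0.8, 0], 0, 40], [[0, -0.8, 0], 0, 40], [[0, -0.8, 0], 0, 40], [[0, -0.8, 0], 0, 40], [[0, -0.8, 0], 0, 40], [[0, -0.4, 0], 0, 40], [[0, 0, 0], 0, 40], [[0, 0, 0], 0, 40]])

```text
clock: 31.65
position: [0.5613, 0.0033, 0.1754]
ee_rot: [-0.005, 1.0, -0.0, -0.017]
contact_force: [-0.0, -0.6, -2.6]
grip_width: 0.537
```

Emit:
servo_tool(steps=[[[-0.1, -0.6, 0.3], 0, 40], [[-0.1, -0.6, 0.5], 0, 40], [[-0.1, -0.5, 0.6], 0, 40], [[0, -0.4, 0.6], 0, 40], [[0, -0.1, 0.6], 0, 40], [[0, 0, 0.5], 0, 40], [[0, 0, 0.2], 0, 40], [[0, 0, 0], 0, 40], [[0, 0, 0], 0, 40]])

```text
clock: 32.55
position: [0.5498, 0.0576, 0.0884]
ee_rot: [-0.004, 1.0, -0.006, -0.018]
contact_force: [-0.0, 0.1, -1.7]
grip_width: 0.536
```

Emit:
servo_tool(steps=[[[0.1, -0.23, 0.2], -0.12, 40], [[0, 0, 0.4], 0, 40], [[0, 0, 0.4], 0, 40], [[0, 0, 0.2], 0, 40], [[0, 0, 0], 0, 40], [[0, 0, 0], 0, 40]])

```text
clock: 33.15
position: [0.5528, 0.0635, 0.057]
ee_rot: [-0.004, 1.0, -0.001, -0.016]
contact_force: [-0.7, 0.3, -1.3]
grip_width: 0.538
```

```bash
python3 look.py l .048; python3 - <<'E'
from h import *
p=np.load("lside.npz")["p"];crop("",p,170,290,90,200,6,"l2")
E
```

```text
[0.5528 0.0635 0.057 ] [-0.004  1.    -0.001 -0.016] F [-0.7  0.3 -1.3] g 0.538
top [148. 225.] 128.5 [447.7 258.   90.1  19.1  89.4]
top [137. 193.] 221.0 [548.3 299.4  58.9  45.4  -0.6]
top [ 36. 141.] 187.5 [726.5 645.1  52.8  52.5  48.5]
side [229. 169.] 101.5 [533.3  62.   51.1  31.   68.6]
side [178. 135.] 148.0 [445.3 277.6 131.4  26.5  86.1]
side [207. 126.] 134.0 [545.1 287.5  60.2  46.9   0.9]
side [42. 57.] 68.0 [  66.4 1067.9  206.5   26.7   88.8]
```

View pics/l2.png

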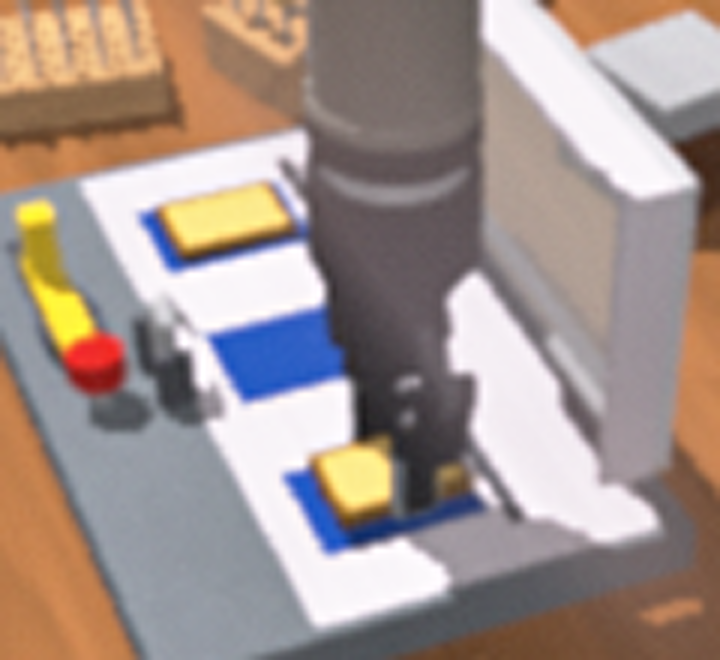

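Emit:
servo_tool(steps=[[[-0.05, 0, 0.12], 0, 40], [[0, 0, 0.12], 0, 40], [[0, 0, 0.08], 0, 40], [[0, 0, 0], 0, 40], [[0, 0, 0.04], 0, 40], [[0, 0, 0], 0, 40]])

```text
clock: 33.85
position: [0.5519, 0.0635, 0.0484]
ee_rot: [-0.004, 1.0, -0.001, -0.015]
contact_force: [0.9, -0.2, -1.9]
grip_width: 0.539
```

Emit:
servo_tool(steps=[[[0, 0, 0.06], 0, 40], [[0, 0, 0.03], 0, 40], [[0, 0, 0], 0, 58], [[0, 0, 0], 0, 66], [[0, 0, 0], 0, 74], [[0, 0, 0], 0, 74], [[0, 0, -0.3], 0, 74], [[0, 0, -0.6], 0, 74], [[0, 0, -0.8], 0, 74], [[0, 0, -0.8], 0, 74], [[0, 0, -0.8], 0, 60], [[0, 0, -0.5], 0, 30]], force=40)

```text
clock: 35.05
position: [0.5548, 0.0629, 0.1465]
ee_rot: [-0.004, 1.0, -0.001, -0.016]
contact_force: [-1.1, 0.2, -0.3]
grip_width: 0.446
```

Emit:
servo_tool(steps=[[[0, 0.4, -0.7], 0, 0], [[0, 0.8, -0.8], 0, 0], [[0, 1, -0.8], 0, 0], [[0, 1, -0.8], 0, 0], [[0, 1, -0.8], 0, 0], [[0, 0.8, -0.8], 0, 0], [[0, 0.5, -0.6], 0, 0], [[0, 0.2, 0], 0, 0]])

```text
clock: 35.85
position: [0.5589, -0.0841, 0.2867]
ee_rot: [-0.004, 1.0, 0.002, -0.014]
contact_force: [0.3, 0.1, -1.0]
grip_width: -0.003
```

```bash
python3 look.py m .038; python3 - <<'E'
from h import *
p=np.load("mtop.npz")["p"];crop("",p,100,250,130,250,5,"m2")
E
```

```text
[ 0.5589 -0.0841  0.2867] [-0.004  1.     0.002 -0.014] F [ 0.3  0.1 -1. ] g -0.003
top [148. 225.] 128.5 [448.7 260.7  90.8  19.2  89.4]
top [137. 193.] 218.5 [550.  302.4  59.4  46.2  -0.6]
top [212. 192.] 227.0 [5.508e+02 6.150e+01 6.010e+01 4.240e+01 5.000e-01]
top [ 35. 141.] 187.0 [729.7 650.7  53.5  52.6  46.4]
side [234. 171.] 201.0 [5.503e+02 6.010e+01 6.100e+01 4.560e+01 1.000e-01]
side [178. 135.] 146.0 [447.7 292.4 132.4  26.9  86.1]
side [207. 126.] 130.0 [548.9 301.9  61.1  47.4   0.9]
```

View pics/m.png

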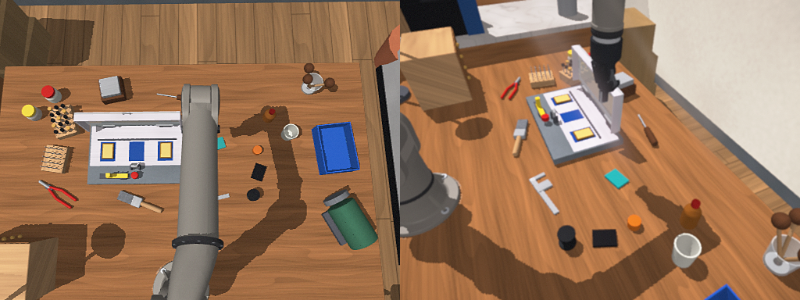

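View pics/m2.png

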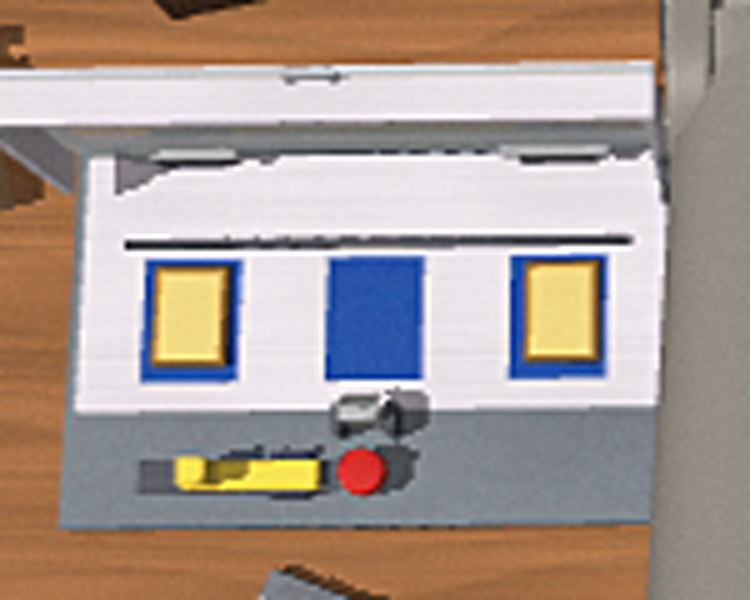

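Emit:
servo_tool(steps=[[[0.6, -0.3, -0.2], 0, 0], [[0.8, -0.6, -0.2], 0, 0], [[0.8, -0.8, 0], 0, 0], [[0.8, -0.8, 0], 0, 0], [[0.8, -0.8, 0], 0, 0], [[0.8, -0.8, 0], 0, 0], [[0.8, -0.8, 0], 0, 0], [[0.4, -0.8, 0], 0, 0], [[0.2, -0.8, 0], 0, 0], [[0, -0.8, 0], 0, 0], [[0, -0.4, 0], 0, 0], [[0, 0, 0], 0, 0]])

```text
clock: 37.15
position: [0.6997, 0.1353, 0.2703]
ee_rot: [-0.008, 0.999, 0.011, -0.033]
contact_force: [0.9, -0.9, -0.3]
grip_width: -0.002
```

Emit:
servo_tool(steps=[[[0.3, 0, 0.3], 0.2, 0], [[0.2, 0, 0.5], 0, 0], [[0.1, 0, 0.6], 0, 0], [[0, 0, 0.6], 0, 0], [[0, 0, 0.3], 0, 0], [[0, 0, 0], 0, 0], [[0, 0, 0], 0, 0]])

```text
clock: 37.85
position: [0.7107, 0.1298, 0.204]
ee_rot: [-0.005, 0.999, -0.002, -0.036]
contact_force: [0.1, 0.9, 0.2]
grip_width: -0.002
```

```bash
python3 look.py n .038; python3 - <<'E'
from h import *
p=np.load("nside.npz")["p"];crop("",p,180,330,50,200,5,"n2")
print(ray("top",[[160,144]],.217))
E
```

```text
[0.7107 0.1298 0.204 ] [-0.005  0.999 -0.002 -0.036] F [0.1 0.9 0.2] g -0.002
top [148. 225.] 128.5 [448.7 260.7  90.8  19.2  89.4]
top [137. 193.] 223.0 [550.  302.4  59.4  46.2  -0.6]
top [ 35. 141.] 190.5 [729.7 650.7  53.2  52.9  48.5]
side [234. 171.] 204.5 [5.504e+02 6.030e+01 6.110e+01 4.610e+01 1.000e-01]
side [178. 135.] 148.0 [447.6 291.9 133.4  26.9  86.1]
side [207. 126.] 130.0 [549.1 301.9  61.3  47.4   1.6]
[[0.66033922 0.18995382 0.217     ]]
```

View pics/n2.png

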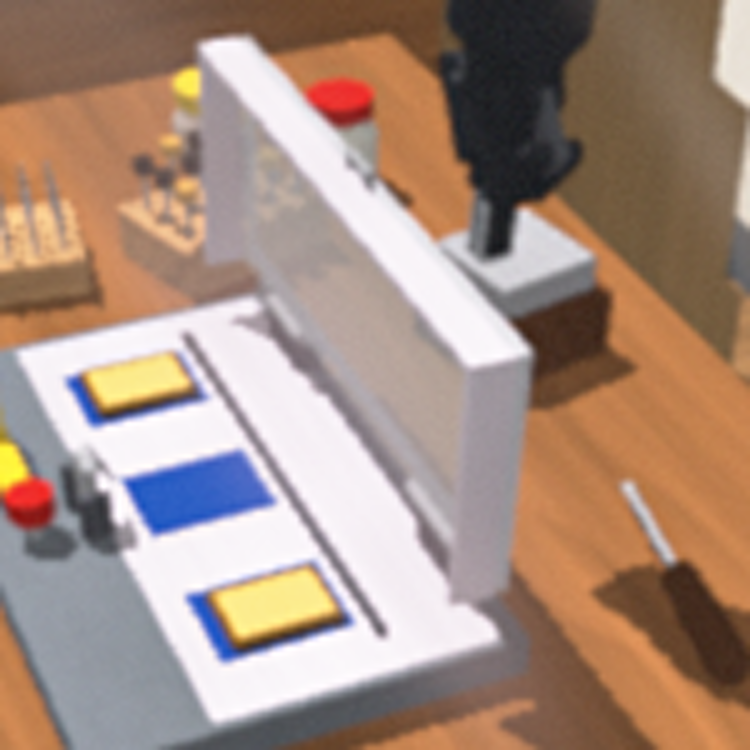

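Emit:
servo_tool(steps=[[[-0.4, 0, 0.03], 0, 0], [[-0.5, 0, 0.03], 0, 0], [[-0.5, 0, 0.03], 0, 0], [[-0.5, 0, 0.03], 0, 0], [[-0.3, 0, 0.02], 0, 0], [[0, 0, 0], 0, 0]])

```text
clock: 38.55
position: [0.6549, 0.131, 0.2095]
ee_rot: [-0.006, 1.0, -0.001, -0.029]
contact_force: [2.2, 0.7, -1.1]
grip_width: -0.001
```

Emit:
servo_tool(steps=[[[-0.5, 0, 0.15], 0, 0], [[-0.5, 0, 0.2], 0, 0], [[-0.5, 0, 0.25], 0, 0], [[-0.4, 0, 0.3], 0, 0], [[-0.2, 0, 0.3], 0, 0], [[0, 0, 0], 0, 0]])

```text
clock: 39.15
position: [0.6065, 0.1321, 0.1887]
ee_rot: [-0.008, 1.0, -0.002, -0.02]
contact_force: [2.0, -0.1, -0.0]
grip_width: -0.002
```

Emit:
servo_tool(steps=[[[-0.4, 0, 0.25], 0, 0], [[-0.4, 0, 0.3], 0, 0], [[-0.4, 0, 0.35], 0, 0], [[-0.35, 0, 0.4], 0, 0], [[-0.25, 0, 0.4], 0, 0], [[0, 0, 0], 0, 0]])

```text
clock: 39.75
position: [0.5616, 0.1324, 0.1479]
ee_rot: [-0.008, 1.0, -0.003, -0.017]
contact_force: [-0.1, -0.7, 1.8]
grip_width: 0.002
```

Emit:
servo_tool(steps=[[[-0.2, 0, 0.35], 0, 0], [[-0.2, 0, 0.4], 0, 0], [[-0.15, 0, 0.4], 0, 0], [[-0.1, 0, 0.4], 0, 0], [[-0.1, 0, 0.3], 0, 0], [[0, 0, 0], 0, 0]])

```text
clock: 40.35
position: [0.541, 0.1331, 0.0985]
ee_rot: [-0.008, 1.0, -0.003, -0.016]
contact_force: [-0.5, -1.0, 1.0]
grip_width: 0.003
```

```bash
python3 look.py o .038; python3 - <<'E'
from h import *
p=np.load("oside.npz")["p"];crop("",p,150,300,70,210,5,"o2")
E
```

```text
[0.541  0.1331 0.0985] [-0.008  1.    -0.003 -0.016] F [-0.5 -1.   1. ] g 0.003
top [148. 225.] 126.0 [448.7 260.7  90.8  19.2  89.4]
top [ 35. 141.] 187.5 [729.7 650.7  53.2  52.9  48.5]
side [178. 135.] 148.0 [447.6 291.9 133.4  26.9  86.1]
```

View pics/o2.png

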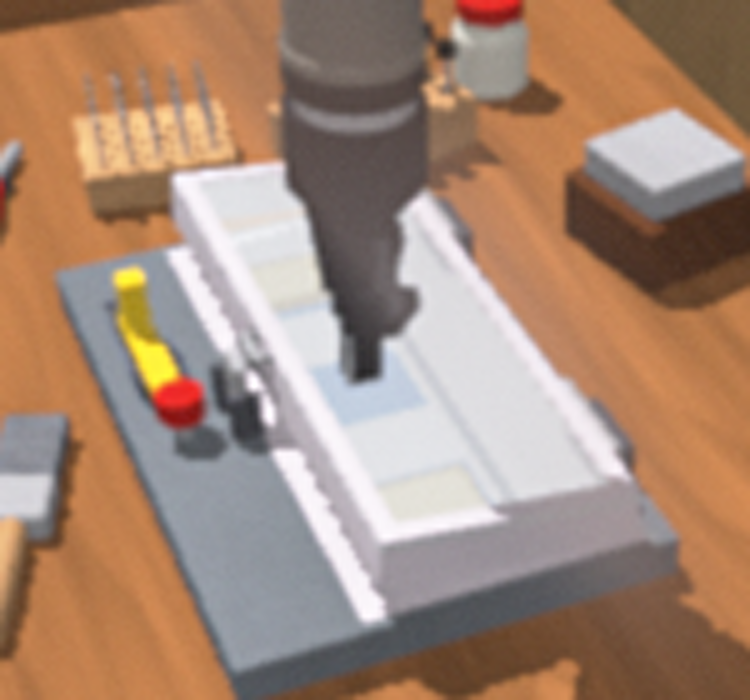

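Emit:
servo_tool(steps=[[[-0.25, 0, 0.05], 0, 0], [[-0.25, 0, 0.1], 0, 0], [[-0.1, 0, 0.15], 0, 0], [[0, 0, 0.15], 0, 0], [[0, 0, 0.15], 0, 0], [[0, 0, 0.1], 0, 0], [[0, 0, 0], 0, 0]])

```text
clock: 41.15
position: [0.5269, 0.1345, 0.083]
ee_rot: [-0.009, 1.0, -0.003, -0.013]
contact_force: [1.1, -1.0, 1.2]
grip_width: 0.0
```

Emit:
servo_tool(steps=[[[0, 0, 0.1], 0, 0], [[0, 0, 0.15], 0, 0], [[0, 0, 0.1], 0, 0], [[0, 0, 0], 0, 0]])

```text
clock: 41.55
position: [0.527, 0.1346, 0.0828]
ee_rot: [-0.007, 1.0, -0.004, -0.015]
contact_force: [-0.7, -0.6, 1.9]
grip_width: -0.002
```

Emit:
servo_tool(steps=[[[0, 0, 0.3], 0, 0], [[0, 0, 0.4], 0, 0], [[0, 0, 0.5], 0, 0]])

```text
clock: 41.85
position: [0.5277, 0.135, 0.0756]
ee_rot: [-0.003, 1.0, -0.006, -0.016]
contact_force: [-31.7, -10.4, 104.6]
grip_width: 0.002
```

Emit:
servo_tool(steps=[[[0, 0, -0.2], 0, 0], [[0, 0, -0.3], 0, 0], [[0, 0, -0.4], 0, 0], [[0, 0, -0.6], 0, 0], [[0, 0, -0.6], 0, 0], [[0, 0, 0], 0, 0]])

```text
clock: 42.45
position: [0.5286, 0.1355, 0.1356]
ee_rot: [-0.002, 1.0, -0.006, -0.017]
contact_force: [0.5, -0.0, -0.1]
grip_width: -0.004
```

```bash
python3 look.py q .038; python3 - <<'E'
from h import *
p=np.load("qside.npz")["p"];crop("",p,150,300,70,210,5,"q2")
E
```

```text
[0.5286 0.1355 0.1356] [-0.002  1.    -0.006 -0.017] F [ 0.5 -0.  -0.1] g -0.004
top [144. 225.] 86.0 [448.8 273.5  65.2  19.2  89.4]
top [ 36. 141.] 188.5 [728.2 651.9  54.5  52.8  85.9]
side [178. 135.] 147.0 [447.6 291.9 133.4  26.9  86.1]
```

View pics/q2.png

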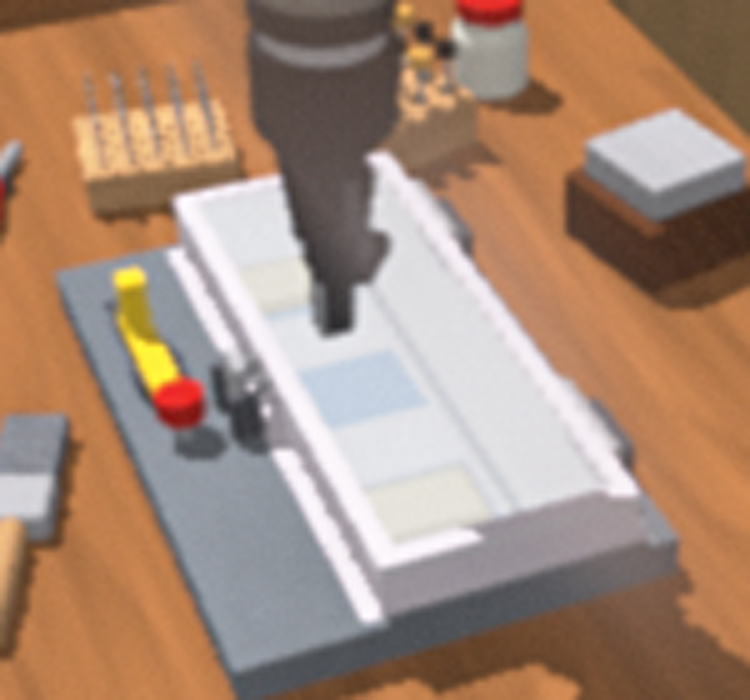

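Emit:
servo_tool(steps=[[[-0.3, -0.5, -0.3], 0, 60], [[-0.5, -0.7, -0.1], 0, 60], [[-0.6, -0.8, 0], 0, 60], [[-0.6, -0.8, 0], 0, 60], [[-0.5, -0.8, 0], 0, 60], [[-0.3, -0.8, 0], 0, 60], [[0, -0.6, 0], 0, 60], [[0, -0.2, 0], 0, 60], [[0, 0, 0], 0, 60], [[0, 0, 0], 0, 60]], force=30)

```text
clock: 43.55
position: [0.4453, 0.2748, 0.1409]
ee_rot: [0.0, 1.0, -0.003, -0.027]
contact_force: [0.2, -0.4, 0.2]
grip_width: 0.599
```

Emit:
servo_tool(steps=[[[0.2, -0.4, 0], 0, 60], [[0, 0, 0.3], 0, 60], [[0, 0, 0.5], 0, 60], [[0, 0, 0.4], 0, 60], [[0, 0, 0], 0, 60], [[0, 0, 0], 0, 60]])

```text
clock: 44.15
position: [0.4495, 0.2819, 0.1065]
ee_rot: [0.002, 1.0, -0.006, -0.029]
contact_force: [0.5, 0.2, 0.8]
grip_width: 0.603
```

Emit:
servo_tool(steps=[[[0, -0.2, 0.3], 0, 60], [[0, 0, 0.5], 0, 60], [[0, 0, 0.4], 0, 60], [[0, 0, 0.2], 0, 60], [[0, 0, 0], 0, 60], [[0, 0, 0], 0, 60]])

```text
clock: 44.75
position: [0.4471, 0.287, 0.0681]
ee_rot: [0.002, 1.0, -0.006, -0.029]
contact_force: [0.3, -0.8, -0.3]
grip_width: 0.596
```

Emit:
servo_tool(steps=[[[0, 0, -0.1], 0, 40], [[0, 0, 0], 0, 10], [[0, 0, 0], 0, 10], [[0, 0, 0], 0, 10], [[0, 0, 0], 0, 10], [[0, 0, 0], 0, 10], [[0, 0, 0], 0, 10]])

```text
clock: 45.45
position: [0.4477, 0.2875, 0.0715]
ee_rot: [0.001, 1.0, -0.005, -0.028]
contact_force: [0.5, 0.2, -1.7]
grip_width: 0.178
```

Emit:
servo_tool(steps=[[[0, 0.3, 0], 0, 10], [[0, 0.3, 0], 0, 10], [[0, 0.3, 0], 0, 10], [[0, 0.25, 0], 0, 10], [[0, 0.2, 0], 0, 10], [[0, 0.1, 0], 0, 10], [[0, 0, 0], 0, 10]])

```text
clock: 46.15
position: [0.4475, 0.2607, 0.0719]
ee_rot: [-0.01, 1.0, -0.004, -0.025]
contact_force: [2.0, 2.2, -4.6]
grip_width: 0.175
```

Emit:
servo_tool(steps=[[[0, 0.15, 0], 0, 10], [[0, 0.2, 0], 0, 10], [[0, 0.2, 0], 0, 10], [[0, 0, 0], 0, 10]])

```text
clock: 46.55
position: [0.4473, 0.2605, 0.0722]
ee_rot: [-0.022, 1.0, -0.001, -0.021]
contact_force: [4.8, -0.2, -6.7]
grip_width: 0.181
```

Emit:
servo_tool(steps=[[[0, 0, 0], 0, 50], [[0, 0, 0], 0, 50], [[0, 0, 0], 0, 50], [[0, 0, -0.4], 0, 50], [[0, 0, -0.7], 0, 50], [[0, 0, -0.8], 0, 50], [[0, -0.4, -0.8], 0, 50], [[0, -0.8, -0.8], 0, 50], [[0, -0.8, -0.6], 0, 50], [[0, -0.8, 0], 0, 50], [[0, -0.4, 0], 0, 50]])

```text
clock: 47.65
position: [0.4547, 0.3298, 0.1884]
ee_rot: [-0.019, 1.0, -0.007, -0.021]
contact_force: [-0.2, -0.4, -0.2]
grip_width: 0.5
```

```bash
python3 look.py r .077; python3 - <<'E'
from h import *
a=np.load("rside.npz")["p"];b=np.load("side0.npz")["p"]
x=np.hstack([b[90:220,140:300],a[90:220,140:300]])[:,:,::-1];cv2.imwrite("pics/r2.png",cv2.resize(x,(800,325),interpolation=cv2.INTER_CUBIC))
a=np.load("rtop.npz")["p"];b=np.load("top0.npz")["p"]
x=np.hstack([b[140:250,100:250],a[140:250,100:250]])[:,:,::-1];cv2.imwrite("pics/r3.png",cv2.resize(x,(800,293),interpolation=cv2.INTER_CUBIC))
E
```

```text
[0.4547 0.3298 0.1884] [-0.019  1.    -0.007 -0.021] F [-0.2 -0.4 -0.2] g 0.5
top [155. 224.] 106.5 [444.6 229.9  72.5  18.7  89.4]
top [ 35. 141.] 188.5 [717.4 628.6  51.7  51.3  48.5]
side [179. 137.] 115.5 [439.  222.1  98.   24.5  84.2]
side [221.  67.] 106.5 [709.6 605.5  85.3  54.7  66.7]
```

View pics/r2.png

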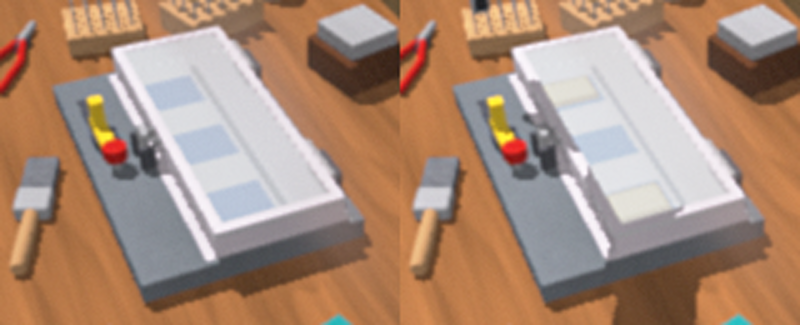

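View pics/r3.png

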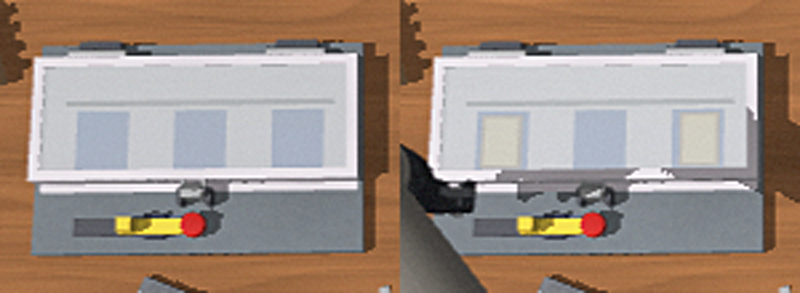

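```bash
python3 - <<'E'
from h import *
for n in("top","side"):
  for k in("0","r"):
    f=n+"0.npz" if k=="0" else "r"+n+".npz"
    p=np.load(f)["p"]
    for c in blobs(mask(p,(18,60,120),(35,255,255)),60):
        if 130<c.mean(0)[0]<200 and c.mean(0)[1]>120 and c.mean(0)[1]<235: print(n,k,c.min(0),c.max(0))
p=np.load("rtop.npz")["p"];q=np.load("top0.npz")["p"]
d=(np.abs(p.astype(int)-q).sum(2)>90).astype(np.uint8)*255
cv2.imwrite("pics/diff.png",d);cv2.imwrite("pics/rt.png",p[:,:,::-1])
E
```

```text
top 0 [143 221] [167 227]
top r [144 221] [167 227]
side 0 [174 128] [185 147]
side r [174 128] [185 147]
```

View pics/rt.png

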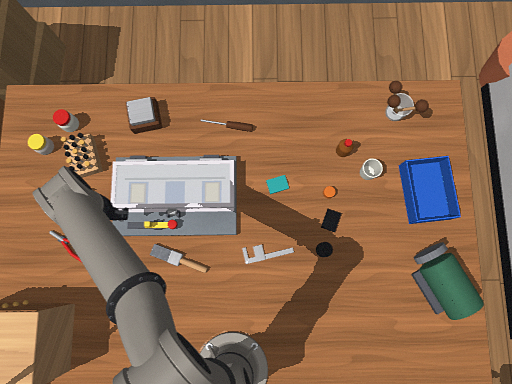

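```bash
python3 -c "
from workcell import bot
print(bot.close_job())"
```

```text
the job is handed in; nothing more can be done
None
```

The jig is loaded and handed in at about 48 s. I slid the catch free and pressed the button, and the lid sprang open. I then laid the only two brass plates in view on the first and third pads, shut the lid, and slid the catch back under the button.

**Last checks**
- **Plates:** with the lid still open they lay flat within about 1° of square. One was about 2 mm and the other about 2.5 to 4 mm (top and side views) off its pad's centre. They still look well placed through the shut lid.
- **Lid and catch:** the side view of the shut lid matches the starting picture, and the catch is within 1 pixel of its starting position in both views. I judged the latch from the pictures and did not test it by pulling on the lid.
- **Other things:** nothing else on the bench seems to have moved, and the arm was clear of everything.

**What went less well**
- **Lid push:** the last push on the lid through the fingertips spiked to about 110 N on the wrist when it hit bottom. That was the reading when the move ended; the limit is 120 N. I backed off at once, and the pictures show no damage or shift.
- **Tool tilt:** the tool drifted 2 to 4° off vertical during long moves. The plates still settled flat.

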